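# Undo the double latch of a transport case and raise its lid

## Robot

A 6-joint arm with a two-finger parallel gripper is mounted at the origin on a cart in front of the work surface, level with it; the furniture and walls round the work are solid. World frame = base frame: x ahead of the robot, y to its left, z up, the work surface at z = 0. Lengths are in m, angles in rad, forces in N, time in s.
With the tool pointing down it reaches from about 0.35 to 0.775 m from the base axis. Payload 7.3 kg.
Tool frame: the origin (TCP) lies on the centre line of the jaws, within the pads' length; the fingertips stand 17 mm ahead of it and the grasp point (between the pads) lies 2 mm behind it (robot.tip_extent is the distance from the TCP to the fingertips, in m); z points along the fingers, y is the line along which they close (so a half turn about z gives the same grasp; the last joint's range is limited). The gripper opens to 92 mm and grips with 3 to 60 N. Pads are 19 mm wide; open, the fingers measure 130 mm over their backs; the gripper's body (75 mm by 190 mm) begins 47 mm behind the grasp point.
Start: joints at [-1.27, 0.342, 1.524, -0, 1.275, -0.146], TCP at [0.227, -0.473, 0.244] pointing down, gripper open.
Joint ranges: [-2.53, 2.53], [-0.77, 2.02], [0.04, 2.7], [-1, 4.14], [0.28, 2.66], [-3.11, 3.11]. Speed limits (rad/s): [2.57, 2.57, 3.14, 3.14, 3.14, 3.14].

## Interface

Orientations are given as [roll, pitch, yaw] about the fixed x, y, z axes, in that order (R = Rz(yaw) Ry(pitch) Rx(roll)).
In Python, from cell import robot gives the robot as it stands.
- The arm moves only by the tool step_arm, never from a script. Its argument "motion" is a list of rows, each a list of 2 entries, a list of its own where there are three numbers: the shift along the tool's x, y, z in units of 60 mm (1.0 is 60 mm), then the turn about the tool's z in rad. In form: [[[x, y, z], spin], ...]. A call has 1 to 10 rows; each row is the pose to reach, as a shift and turn from the pose commanded when the call began, along the tool's axes at that moment; what a row does not reach only later rows make up. A row lasts 1/8 s, in which the tool goes at most 62.5 mm and 10.7 degrees, less where a joint would pass 70% of its speed; a pose out of reach is approached as far as the arm can. A call with a gripper value outside its range is refused whole. "hand" is the closure in counts, from 0 (fully open) to 255 (shut), set as the call begins (left out, the last holds). The fingers move at their own pace and stop on an object; "squeeze" is the grip in N (left out, the last holds). Time passes only in rows, so rows that repeat a pose let the fingers close. It gives the time, the measured TCP pose, the force, the opening and the grip force at its end, in the units of the state.
- robot.observe(): the state, without advancing time (a new reading comes with each control period).
- robot.read_camera(name): name is "scene" or "top"; returns a dict with "pixels" (420x560x3 uint8, red, green, blue), "intrinsics" (3x3 intrinsics, pixels), "xyz" and "rotation" of the camera in the world. Camera axes: x right, y up, looking along -z (the intrinsics and any distortion apply to the point x, -y, -z); pixel columns grow to the right and rows downward; lengths in m; the calibration is good to about 2 mm. A picture is of the moment at which its call begins. There is no depth.
- robot.hand_in(): hands the job in; it is judged then, once.
The state is a dict: "time": time; "qpos": joint angles; "qvel": joint speeds; "joint_efforts": joint torques, N m; "tool_pos": TCP position; "tool_rot": TCP orientation; "contact_force": force on the tool from outside, world axes, zero at the start; "torque": the same for the moment, N m; "opening": finger opening in m; "grip_force": force on a finger pad.
Only numpy, scipy, OpenCV 4.12 (cv2) and the standard library are available. Lean on these libraries where they do the work, as an engineer would, in place of code of your own. Each camera call takes 0.05 s, during which the arm holds its last target. There are 200 camera calls.

## Task

Open the small grey transport case: swing the keeper lever well aside so that it no longer blocks the bolt, slide the bolt all the way back off the lid's tongue, and then lift the lid by its handle until it stands nearly upright and stays open by itself. Leave the keeper aside and the bolt back, and do not shift or tip the conical flask and the reagent bottle that stand beside the case.

Things in the scene. Friction and masses are not known exactly. Their poses are not given: they have to be found in the camera images.
- case: Fixed grey metal case, 120 (x) x 220 (y) x 78 mm high with lid shut. Origin under its centre, on the worktop; x points from the latch side (front, roughly towards the robot) to the hinge side, y to its left. A latch shelf 52 mm deep on the front carries bolt and keeper on the line x = -82 mm, their tops at z 85 mm. The lid's top is at z 78 mm.
- keeper (a joint): First catch: flat steel lever 18 mm wide on a vertical pivot, end-on behind the bolt's tail, so the bolt can move back only about 3 mm. Rad: near 0 in line with the bolt (blocking); grows as its free end swings out from the lid, towards the case's -x (clockwise from above), to a stop at 1.5; clear of the bolt above 0.75. Stays where left (friction 0.10 N m).
- keeper_post (a point): Point to grip on the keeper: axis of its upright black round post (14 mm diameter, from z 85 to 123 mm), at z 109 mm, 44 mm from the pivot. When blocking, it is at (-82, 56, 109) mm in the case frame, 66 mm from the bolt's post.
- keeper_pivot (a point): Point on the keeper's vertical pivot axis, at (-82, 100, 109) mm in the case frame.
- bolt (a joint): The second latch: a steel bolt 100 x 12 x 10 mm whose nose covers the lid's tongue and holds the lid shut. Value in m: 0 shut, grows as it slides along the case's +y towards the keeper, to the stop at 0.045 (fully back). The lid is free above 0.032. It stays where it is left; friction 1.5 N.
- bolt_post (a point): Point to grip on the bolt: axis of its upright black round post (14 mm diameter, from z 85 to 123 mm), at z 109 mm. With the bolt shut, it is at (-82, -10, 109) mm in the case frame.
- lid (a joint): Lid angle in rad: 0 shut, grows as the front edge rises, to the stop at 1.5. The hinge is stiff (0.28 N m): the lid stays where it is left.
- lid_handle (a point): Middle of the lid's black bow handle: a round bar of 12 mm diameter, 80 mm long, parallel to the case's y. With the lid shut, it is at (-20, 0, 114) mm in the case frame, its axis 36 mm above the lid, which leaves 30 mm free beneath the bar. It is 80 mm in front of the hinge axis and 48 mm above it.
- lid_hinge (a point): Middle of the lid's hinge axis, which runs along the case's y; at (60, 0, 66) mm in the case frame.
- flask: Bystander: loose conical glass flask with a foil cap, 64 mm across, 104 mm high, standing to one side of the case. Origin at the centre of its foot, z up.
- bottle: Bystander: loose glass reagent bottle with a screw cap, 57 mm across, 110 mm high, standing on the other side of the case. Origin at the centre of its foot, z up.

How it is judged:
On the way, in this order (a step that is already met when the one before it is completed fails the run):
1. the keeper is swung aside, clear of the bolt (value of joint keeper above 0.7 rad), for 0.2 s.
2. the bolt is drawn back off the lid's tongue (value of joint bolt above 0.035 m), for 0.2 s.
3. the lid is raised nearly upright (value of joint lid above 1.1 rad), for 0.2 s.
At the end, for the whole second after the job is handed in: The keeper stands more than 0.7 rad aside, the bolt is drawn back more than 35 mm, the lid stays at rest open more than 1.1 rad (63 degrees), and flask and bottle stand upright (within 0.2 rad) within 20 mm of where they were (value of joint keeper above 0.7 rad and value of joint bolt above 0.035 m and value of joint lid above 1.1 rad and velocity of joint lid between -0.05 and 0.05 rad/s and distance of each of flask, bottle from where it was at the start of the episode below 0.02 m and angle between each of flask, bottle's own z axis and vertical below 0.2 rad); the robot touches nothing.
It fails at once if the flask or the bottle is shifted by more than 20 mm or tipped (distance of any of flask, bottle from where it was at the start of the episode above 0.02 m or angle between any of flask, bottle's own z axis and vertical above 0.2 rad).
It also fails if it takes over 61 s, if anything falls off the work surface, if the arm or the gripper's body presses on something with over 40 N, if the wrist force passes 120 N, or if a joint passes its speed limit or range.

## Working session

There is one attempt and no reset: what is moved stays moved. The work goes in short steps, Python scripts to look and compute and a tool call to move; the robot and the scene stay as the last step left them, time stands still between calls to the robot, and variables do not carry over. Pictures are saved under pics/ and viewed, at most 10 in all, crops included, and the job is handed in when it is done.

Besides the shell and the picture viewer there is one more tool, called after "Request:" as name(argument=value, ...) on one line, values as JSON. step_arm: Moves the arm, as the interface text tells. Its arguments: {"type":"object","properties":{"motion":{"type":"array"},"hand":{"type":"number"},"squeeze":{"type":"number"}},"required":["motion"]}

```bash
mkdir -p pics
cat > h.py <<'E'
import numpy as np,cv2
from cell import robot
def snap(n,f):
    c=robot.read_camera(n); cv2.imwrite('pics/'+f,c['pixels'][:,:,::-1]); np.savez(n+'.npz',K=c['intrinsics'],p=c['xyz'],R=c['rotation']); return c
def ray(n,u,v,z):
    d=np.load(n+'.npz'); K=np.array(d['K']);R=d['R'];p=d['p']
    r=np.linalg.inv(K)@[u,v,1]; r=R@[r[0],-r[1],-r[2]]
    return p+r*(z-p[2])/r[2]
E
python3 - <<'E'
from h import *
for n in('top','scene'):
    c=snap(n,n+'1.png'); print(n,c['intrinsics'],c['xyz'],c['rotation'],[k for k in c])
s=robot.observe();print(s)
E
```

```text
top [[400.1212458    0.         271.70518809]
 [  0.         400.1212458  209.10663628]
 [  0.           0.           1.        ]] [ 0.45891153 -0.01441098  0.95175512] [ 0.15798655  0.0263399  -1.59949842] ['pixels', 'intrinsics', 'xyz', 'rotation']
scene [[525.56281194   0.         280.99886053]
 [  0.         525.56281194 208.51026241]
 [  0.           0.           1.        ]] [0.23559705 0.76259501 0.75967501] [ 0.8973242  -0.01522665 -2.67847884] ['pixels', 'intrinsics', 'xyz', 'rotation']
{'time': 0.1, 'qpos': array([-1.26999741e+00,  3.42643499e-01,  1.52491642e+00, -1.06562323e-05,
        1.27542209e+00, -1.46009502e-01]), 'qvel': array([-0.00089707, -0.00201766, -0.00141627,  0.00066238,  0.00149246,
        0.00053448]), 'joint_efforts': array([ 1.45068796e-03, -4.32002378e+01, -2.44695336e+01,  7.18148053e-02,
        5.26445266e-02, -4.82162329e-05]), 'tool_pos': array([ 0.22675639, -0.47312183,  0.24312118]), 'tool_rot': array([-3.14021659e+00, -1.92057662e-04,  4.46811391e-01]), 'contact_force': array([ 0.72525341, -0.33683855,  0.36703082]), 'torque': array([ 0.02377249, -0.00306618,  0.04303416]), 'grip_force': 0.0, 'opening': 0.09150989943173336}
```

View pics/top1.png

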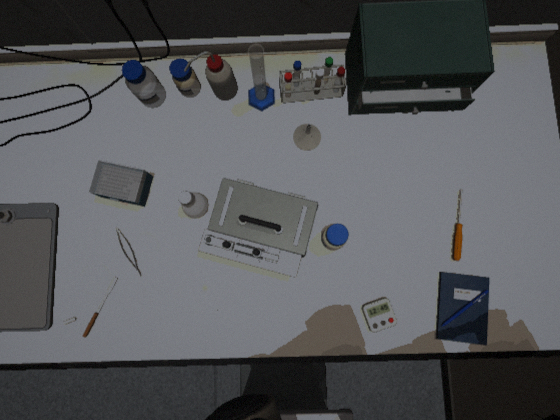

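View pics/scene1.png

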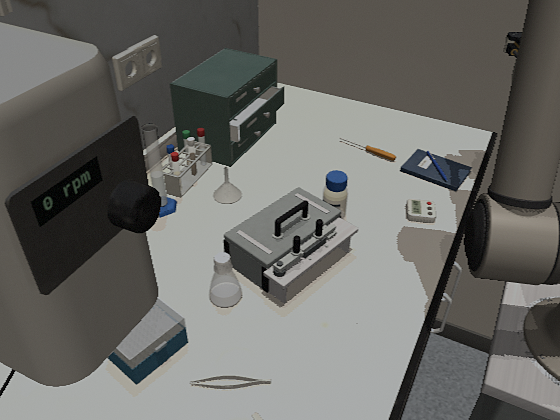

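The top view shows the case centred near (262,225), with its shelf posts near (228,245) and (257,252). The flask is at (193,204) and the bottle at (335,236). In the scene view the posts are near (297,242) and (319,227), and the handle near (292,215). I'll enlarge both.

Run:
```python
import re
s=open('h.py').read()
s=s.replace("R=d['R']","R=Rotation.from_euler('xyz',d['R']).as_matrix()").replace("import numpy","from scipy.spatial.transform import Rotation\nimport numpy",1)
s+='''
def proj(n,P):
    d=np.load(n+'.npz'); q=Rotation.from_euler('xyz',d['R']).as_matrix().T@(np.array(P)-d['p']); q=q*[1,-1,-1]; q=d['K']@q; return q[:2]/q[2]
'''
open('h.py','w').write(s)
import cv2
a=cv2.imread('pics/top1.png')[170:280,170:360]; b=cv2.imread('pics/scene1.png')[165:315,200:370]
cv2.imwrite('pics/c1.png',cv2.resize(a,None,fx=4,fy=4,interpolation=2)); cv2.imwrite('pics/c2.png',cv2.resize(b,None,fx=4,fy=4,interpolation=2))
```

```text
(no output)
```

View pics/c1.png

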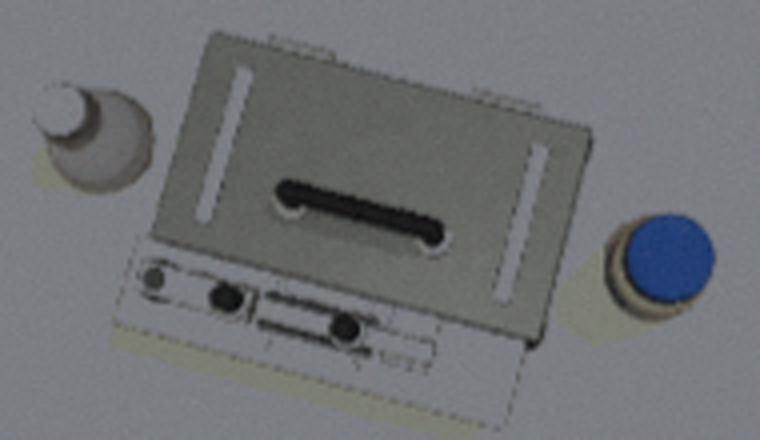

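View pics/c2.png

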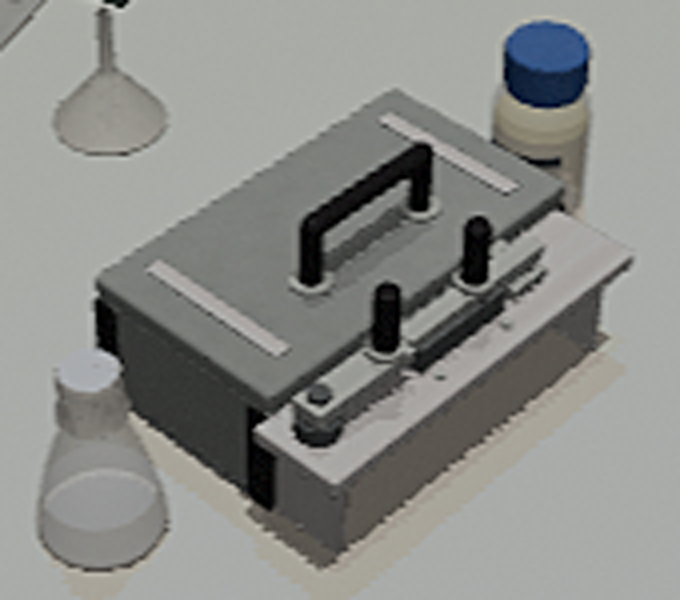

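The top crop shows the lid corners at about (213,33), (592,130), (540,345) and (152,235), with the posts at (226,297) and (344,328). In the scene crop the corners are at (100,282), (393,90), (568,200) and (262,402), and the post tops at (387,288) and (478,223). I'll fit the case pose to these.

```bash
cat >> h.py <<'E'
def W(c,P):
    s,k=np.sin(c[2]),np.cos(c[2]); x,y,z=np.array(P)/1000; return np.array([c[0]+k*x-s*y,c[1]+s*x+k*y,z])
E
python3 - <<'E'
from h import *
from scipy.optimize import least_squares as LS
C=[(60,110,78),(60,-110,78),(-60,-110,78),(-60,110,78)]
ob=[('top',p,(170+u/4,170+v/4)) for p,(u,v) in zip(C,[(213,33),(592,130),(540,345),(152,235)])]
ob+=[('scene',p,(200+u/4,165+v/4)) for p,(u,v) in zip(C,[(100,282),(393,90),(568,200),(262,402)])]
ob+=[('scene',(-82,56,123),(200+387/4,165+287/4)),('scene',(-82,-10,123),(200+478/4,165+222/4)),('top',(-82,56,118),(170+226/4,170+297/4)),('top',(-82,-10,118),(170+344/4,170+328/4))]
f=lambda c:np.concatenate([proj(n,W(c,P))-o for n,P,o in ob])
r=LS(f,[.45,0,0.],loss='soft_l1');c=r.x;print(c,f(c).round(1));np.save('case.npy',c)
for P in [(-82,56,109),(-82,100,109),(-82,-10,109),(-20,0,114),(60,0,66)]:print(P,W(c,P).round(4),np.hypot(*W(c,P)[:2]).round(3))
print('flask',ray('top',170+102/4,170+148/4,0.0),'cap',ray('top',170+62/4,170+108/4,.104),'bottle cap',ray('top',170+670/4,170+258/4,.11))
E
```

```text
[ 0.58376885  0.02557983 -0.29675454] [-0.8 -0.3 -0.4  0.6 -1.2 -0.5 -0.9  0.5 -1.  -2.9  0.8 -1.9 -0.1 -5.4
  2.  -2.7  0.1 -0.6  0.7 -0.9 -1.4 -0.2 -0.5  0.4]
(-82, 56, 109) [0.5217 0.1031 0.109 ] 0.532
(-82, 100, 109) [0.5346 0.1452 0.109 ] 0.554
(-82, -10, 109) [0.5024 0.04   0.109 ] 0.504
(-20, 0, 114) [0.5646 0.0314 0.114 ] 0.566
(60, 0, 66) [0.6411 0.008  0.066 ] 0.641
flask [0.62249549 0.19082785 0.        ] cap [0.627337   0.19023018 0.104     ] bottle cap [ 0.53510445 -0.13272377  0.11      ]
```

```bash
cat >> h.py <<'E'
def to(*pts):
    c=np.load('case.npy'); s=robot.observe(); R=Rotation.from_euler('xyz',s['tool_rot']).as_matrix()
    yaw=c[2]+np.pi/2
    print('spin',round(s['tool_rot'][2]-yaw,3),'t',s['time'],'open',s['opening'],'q',s['qpos'].round(2))
    for P in pts: print(P,(R.T@(W(c,P)-s['tool_pos'])/.06).round(2))
E
python3 -c "
from h import *
to((-82,56,200),(-82,56,108))"
```

```text
spin -0.827 t 0.1 open 0.09150989943173336 q [-1.27  0.34  1.52 -0.    1.28 -0.15]
(-82, 56, 200) [ 8.58 -6.54  0.73]
(-82, 56, 108) [ 8.58 -6.53  2.26]
```

Request:
step_arm(motion=[[[0.4,-0.3,0],-0.05],[[1.2,-0.9,0],-0.15],[[2.1,-1.6,0],-0.25],[[3.0,-2.3,0.1],-0.35],[[3.9,-3.0,0.2],-0.45],[[4.8,-3.65,0.3],-0.55],[[5.7,-4.35,0.4],-0.65],[[6.6,-5.0,0.5],-0.75],[[7.4,-5.65,0.6],-0.827],[[8.1,-6.2,0.7],-0.827]], hand=130, squeeze=15)

```text
time: 1.35
tool_pos: [0.4944, 0.0526, 0.2039]
tool_rot: [3.142, 0.0, 1.275]
contact_force: [0.4, -0.5, 0.2]
opening: 0.0451
grip_force: 0.0
```

```bash
python3 -c "
from h import *
to((-82,56,150),(-82,56,108))"
```

```text
spin 0.001 t 1.35 open 0.045067238264773025 q [-0.05  0.33  1.66 -0.    1.15  0.25]
(-82, 56, 150) [0.94 0.19 0.9 ]
(-82, 56, 108) [0.94 0.19 1.6 ]
```

Request:
step_arm(motion=[[[0,0,0],0],[[0,0,0],0],[[0,0,0],0]])

```text
time: 1.72
tool_pos: [0.4935, 0.0494, 0.2043]
tool_rot: [-3.142, 0.0, 1.272]
contact_force: [0.4, 0.2, -0.0]
opening: 0.0447
grip_force: 0.0
```

```bash
python3 -c "
from h import *
to((-82,56,160),(-82,56,108))"
```

```text
spin -0.002 t 1.725 open 0.04473049721709537 q [-0.05  0.33  1.66 -0.    1.15  0.24]
(-82, 56, 160) [0.99 0.19 0.74]
(-82, 56, 108) [1.   0.19 1.6 ]
```

Request:
step_arm(motion=[[[0.35,0.07,0.25],0],[[0.7,0.13,0.5],0],[[1.0,0.19,0.74],0],[[1.0,0.19,0.74],0],[[1.0,0.19,0.74],0]])

```text
time: 2.35
tool_pos: [0.5223, 0.104, 0.1601]
tool_rot: [3.141, 0.0, 1.273]
contact_force: [-0.3, 0.6, 0.4]
opening: 0.045
grip_force: 0.0
```

```bash
python3 -c "
from h import *
to((-82,56,108))
a=snap('scene','s2.png')['pixels'][150:290,220:380,::-1];b=snap('top','t2.png')['pixels'][170:280,170:330,::-1]
f=lambda m:cv2.resize(m,(640,int(m.shape[0]*4)),interpolation=2)
cv2.imwrite('pics/m2.png',cv2.resize(np.vstack([f(a),f(b)]),None,fx=.6,fy=.6,interpolation=3))"
```

```text
spin -0.001 t 2.35 open 0.044952734864742105 q [ 0.05  0.44  1.63 -0.    1.08  0.35]
(-82, 56, 108) [-0.02 -0.    0.87]
```

View pics/m2.png

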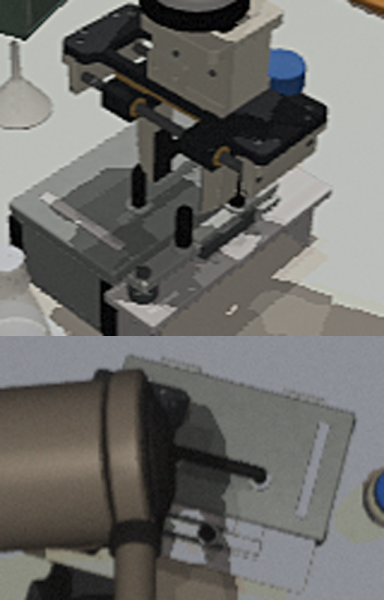

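The keeper post at (183,225) sits midway under the fingers, which are at (155,170) and (215,195). I'll descend and grip.

Request:
step_arm(motion=[[[0,0,0.3],0],[[-0.02,0,0.6],0],[[-0.02,0,0.87],0],[[-0.02,0,0.87],0],[[-0.02,0,0.87],0]])

```text
time: 3.08
tool_pos: [0.5225, 0.1033, 0.1085]
tool_rot: [3.14, -0.0, 1.274]
contact_force: [0.1, 0.4, 0.1]
opening: 0.045
grip_force: 0.0
```

Request:
step_arm(motion=[[[0,0,0],0],[[0,0,0],0],[[0,0,0],0],[[0,0,0],0],[[0,0,0],0],[[0,0,0],0]], hand=255, squeeze=15)

```text
time: 3.82
tool_pos: [0.5222, 0.1034, 0.1078]
tool_rot: [3.141, 0.0, 1.274]
contact_force: [-0.1, -0.7, 1.0]
opening: 0.0134
grip_force: 15.0
```

```bash
python3 -c "
from h import *
to(*[(-82-44*np.sin(a),100-44*np.cos(a),108) for a in np.arange(0,1.26,.125)])"
```

```text
spin -0.0 t 3.825 open 0.013357368551515628 q [ 0.05  0.5   1.68 -0.    0.95  0.35]
(np.float64(-82.0), np.float64(56.0), 108) [-0.01 -0.01 -0.  ]
(np.float64(-87.48568826895001), np.float64(56.343302641909524), 108) [-0.  -0.1 -0. ]
(np.float64(-92.885774207199), np.float64(57.36785344473163), 108) [ 0.02 -0.19 -0.  ]
(np.float64(-98.1159912797861), np.float64(59.057664635858174), 108) [ 0.04 -0.27 -0.  ]
(np.float64(-103.09472369858493), np.float64(61.3863672768236), 108) [ 0.08 -0.36 -0.  ]
(np.float64(-107.74428000938033), np.float64(64.3176227417704), 108) [ 0.13 -0.44 -0.  ]
(np.float64(-111.9921054410267), np.float64(67.80568976955189), 108) [ 0.19 -0.51 -0.  ]
(np.float64(-115.7719140983852), np.float64(71.79613824081369), 108) [ 0.26 -0.57 -0.  ]
(np.float64(-119.02472333154745), np.float64(76.22669854180185), 108) [ 0.33 -0.62 -0.  ]
(np.float64(-121.69977414036019), np.float64(81.02823326085868), 108) [ 0.41 -0.67 -0.  ]
(np.float64(-123.75532325164579), np.float64(86.12581605460818), 108) [ 0.5 -0.7 -0. ]
```

Request:
step_arm(motion=[[[0,-0.1,0],0],[[0.02,-0.19,0],0],[[0.05,-0.27,0],0],[[0.09,-0.36,0],0],[[0.14,-0.44,0],0],[[0.2,-0.5,0],0],[[0.27,-0.56,0],0],[[0.34,-0.62,0],0],[[0.42,-0.66,0],0],[[0.49,-0.69,0],0]])

```text
time: 5.08
tool_pos: [0.4923, 0.143, 0.1078]
tool_rot: [3.138, 0.0, 1.274]
contact_force: [5.5, -5.7, -2.8]
opening: 0.0134
grip_force: 15.0
```

Request:
step_arm(motion=[[[0,0,0],0],[[0,0,0],0],[[0,0,0],0]], hand=150)

```text
time: 5.45
tool_pos: [0.4906, 0.1438, 0.1075]
tool_rot: [-3.141, 0.0, 1.274]
contact_force: [0.9, 0.0, -0.4]
opening: 0.0367
grip_force: 0.0
```

Request:
step_arm(motion=[[[0,0,-0.4],0],[[0,0,-0.8],0],[[0,0,-1],0],[[0,0,-1],0]], hand=130)

```text
time: 5.95
tool_pos: [0.4912, 0.1438, 0.1681]
tool_rot: [3.14, -0.001, 1.274]
contact_force: [0.1, -0.1, -0.5]
opening: 0.0452
grip_force: 0.0
```

```bash
python3 -c "
from h import *
to((-82,-10,160),(-82,-10,108))"
```

```text
spin -0.0 t 5.95 open 0.045230470418426434 q [ 0.13  0.39  1.67 -0.    1.07  0.43]
(-82, -10, 160) [-1.6   0.68  0.13]
(-82, -10, 108) [-1.6   0.68  1.  ]
```

Request:
step_arm(motion=[[[-0.5,0.22,0],0],[[-1.05,0.45,0],0],[[-1.6,0.68,0],0],[[-1.6,0.68,0.1],0],[[-1.6,0.68,0.4],0],[[-1.6,0.68,0.7],0],[[-1.6,0.68,1.0],0],[[-1.6,0.68,1.0],0],[[-1.6,0.68,1.0],0]])

```text
time: 7.08
tool_pos: [0.502, 0.0404, 0.1077]
tool_rot: [-3.142, -0.0, 1.274]
contact_force: [0.3, 0.2, 0.4]
opening: 0.0447
grip_force: 0.0
```

Request:
step_arm(motion=[[[0,0,0],0],[[0,0,0],0],[[0,0,0],0],[[0,0,0],0],[[0,0,0],0]], hand=255)

```text
time: 7.7
tool_pos: [0.5042, 0.0393, 0.1081]
tool_rot: [3.136, -0.001, 1.274]
contact_force: [7.4, -1.7, -4.5]
opening: 0.0135
grip_force: 15.0
```

```bash
python3 -c "
from h import *
to((-82,-10,108),(-82,34,108))
a=snap('scene','s3.png')['pixels'][180:290,220:380,::-1]
cv2.imwrite('pics/m3.png',cv2.resize(a,None,fx=4,fy=4,interpolation=2))"
```

```text
spin -0.0 t 7.7 open 0.013458376444721093 q [-0.07  0.46  1.76 -0.    0.91  0.22]
(-82, -10, 108) [ 0.   -0.03  0.  ]
(-82, 34, 108) [ 0.74 -0.03  0.  ]
```

View pics/m3.png

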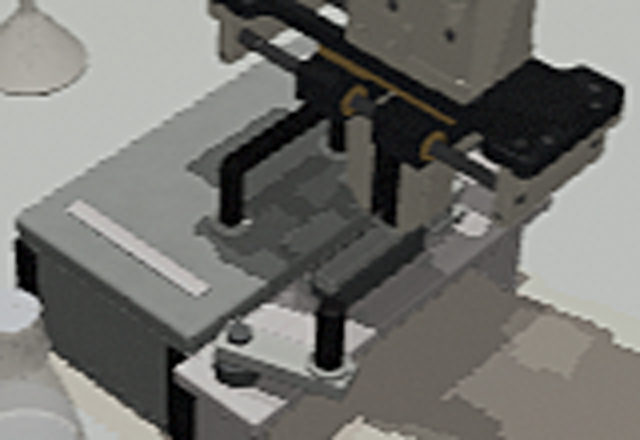

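The keeper is swung well aside (its post is at (328,335)) and the bolt post is gripped. Next I'll slide the bolt back.

Request:
step_arm(motion=[[[0.1,0.03,0],0],[[0.2,0.03,0],0],[[0.3,0.03,0],0],[[0.4,0.03,0],0],[[0.5,0.03,0],0],[[0.6,0.03,0],0],[[0.68,0.03,0],0],[[0.74,0.03,0],0],[[0.74,0.03,0],0],[[0.74,0.03,0],0]])

```text
time: 9.0
tool_pos: [0.5172, 0.0818, 0.108]
tool_rot: [3.14, 0.0, 1.274]
contact_force: [4.7, -4.0, 3.3]
opening: 0.0139
grip_force: 15.0
```

Request:
step_arm(motion=[[[0,0,0],0],[[0,0,0],0],[[0,0,0],0]], hand=150)

```text
time: 9.38
tool_pos: [0.5159, 0.0822, 0.1071]
tool_rot: [-3.14, 0.0, 1.274]
contact_force: [1.3, -0.3, -0.4]
opening: 0.0363
grip_force: 0.0
```

Request:
step_arm(motion=[[[0,0,-0.4],0],[[0,0,-0.8],0],[[0,0,-1],0],[[0,0,-1],0]], hand=140)

```text
time: 9.88
tool_pos: [0.5168, 0.082, 0.168]
tool_rot: [3.141, -0.0, 1.274]
contact_force: [0.8, 0.9, 0.0]
opening: 0.0415
grip_force: 0.0
```

```bash
python3 -c "
from h import *
to((-82,35,168),(-18,0,168),(-18,0,109))"
```

```text
spin -0.0 t 9.875 open 0.04145089702366163 q [ 0.01  0.41  1.64 -0.    1.09  0.31]
(-82, 35, 168) [ 0.01 -0.02 -0.  ]
(-18, 0, 168) [-0.57  1.04  0.  ]
(-18, 0, 109) [-0.57  1.04  0.98]
```

Request:
step_arm(motion=[[[-0.2,0.35,0],0],[[-0.4,0.7,0],0],[[-0.57,1.04,0],0],[[-0.57,1.04,0],0],[[-0.57,1.04,0.3],0],[[-0.57,1.04,0.6],0],[[-0.57,1.04,0.82],0],[[-0.57,1.04,0.82],0]])

```text
time: 10.88
tool_pos: [0.5652, 0.0314, 0.1172]
tool_rot: [-3.139, 0.001, 1.274]
contact_force: [0.2, 0.0, 0.3]
opening: 0.0415
grip_force: 0.0
```

Request:
step_arm(motion=[[[0,0,0],0],[[0,0,0],0],[[0,0,0],0],[[0,0,0],0],[[0,0,0],0]], hand=255, squeeze=20)

```text
time: 11.5
tool_pos: [0.5667, 0.0308, 0.1188]
tool_rot: [3.14, -0.0, 1.274]
contact_force: [1.3, 0.1, 1.2]
opening: 0.0112
grip_force: 20.0
```

```bash
python3 -c "
from h import *
a=snap('scene','s4.png')['pixels'][150:290,220:380,::-1]
cv2.imwrite('pics/m4.png',cv2.resize(a,None,fx=4,fy=4,interpolation=2))
to((-18,0,119))
for t in np.arange(0,1.31,.08): print(round(t,2),'y',round((-80*np.cos(t)+48*np.sin(t)+80)/60,2),'z',round(-(80*np.sin(t)+48*np.cos(t)-48)/60,2))"
```

```text
spin -0.0 t 11.55 open 0.01101153938211891 q [-0.08  0.54  1.57 -0.    1.02  0.22]
(-18, 0, 119) [-0. -0. -0.]
0.0 y 0.0 z -0.0
0.08 y 0.07 z -0.1
0.16 y 0.14 z -0.2
0.24 y 0.23 z -0.29
0.32 y 0.32 z -0.38
0.4 y 0.42 z -0.46
0.48 y 0.52 z -0.53
0.56 y 0.63 z -0.59
0.64 y 0.74 z -0.64
0.72 y 0.86 z -0.68
0.8 y 0.98 z -0.71
0.88 y 1.1 z -0.74
0.96 y 1.22 z -0.75
1.04 y 1.35 z -0.75
1.12 y 1.47 z -0.75
1.2 y 1.6 z -0.73
1.28 y 1.72 z -0.71
```

View pics/m4.png

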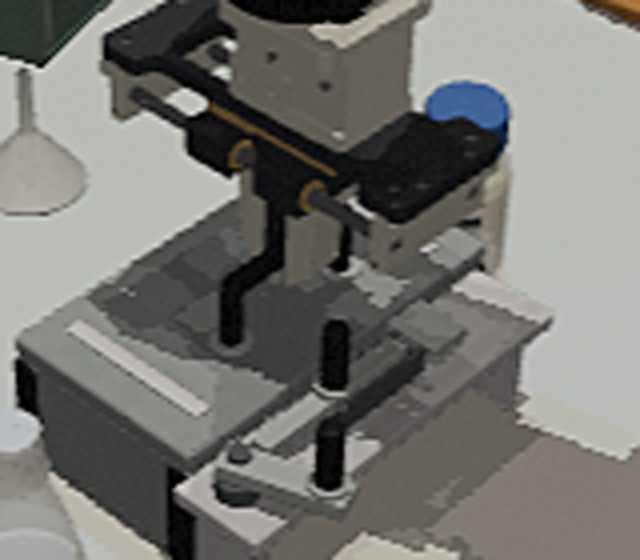

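The bolt is fully back (its post is at (335,355)) and the bar is held at (275,250). I'll raise the lid along the arc.

Request:
step_arm(motion=[[[0,0.07,-0.1],0],[[0,0.14,-0.2],0],[[0,0.23,-0.29],0],[[0,0.32,-0.38],0],[[0,0.42,-0.46],0],[[0,0.52,-0.53],0],[[0,0.63,-0.59],0],[[0,0.74,-0.64],0],[[0,0.86,-0.68],0],[[0,0.98,-0.71],0]])

```text
time: 12.8
tool_pos: [0.6218, 0.0141, 0.1633]
tool_rot: [-3.14, 0.0, 1.274]
contact_force: [-8.2, 2.4, 6.9]
opening: 0.0109
grip_force: 20.0
```

```bash
python3 -c "
from h import *
to(*[(62-80*np.cos(t)+48*np.sin(t),0,71+80*np.sin(t)+48*np.cos(t)) for t in (.8,.88,.96,1.04,1.12,1.2,1.28,1.34)])
print(robot.observe()['contact_force'])"
```

```text
spin 0.0 t 12.8 open 0.010893904670809664 q [-0.1   0.59  1.35  0.    1.2   0.2 ]
(np.float64(40.69655561540387), 0, np.float64(161.83040932062576)) [-0.    0.02  0.02]
(np.float64(48.023374651264106), 0, np.float64(163.2423652334494)) [-0.    0.14  0.  ]
(np.float64(55.43959639265138), 0, np.float64(164.06428479555777)) [-0.    0.26 -0.01]
(np.float64(62.89778232905797), 0, np.float64(164.29091052664046)) [-0.    0.39 -0.02]
(np.float64(70.35022552233528), 0, np.float64(163.9207927954026)) [-0.    0.51 -0.01]
(np.float64(77.74925576829298), 0, np.float64(162.95629909225843)) [-0.    0.63  0.  ]
(np.float64(85.04754452332637), 0, np.float64(161.40359888547184)) [-0.    0.76  0.03]
(np.float64(90.42703337669857), 0, np.float64(159.8588981104316)) [-0.    0.85  0.06]
[-8.16568618  2.4174647   6.92174648]
```

Request:
step_arm(motion=[[[0,0.12,-0.02],0],[[0,0.24,-0.03],0],[[0,0.37,-0.04],0],[[0,0.49,-0.03],0],[[0,0.61,-0.02],0],[[0,0.74,0.01],0],[[0,0.83,0.04],0],[[0,0.83,0.04],0],[[0,0.83,0.04],0]])

```text
time: 13.92
tool_pos: [0.6711, -0.0011, 0.1597]
tool_rot: [3.138, -0.0, 1.274]
contact_force: [0.2, 0.7, 4.9]
opening: 0.0115
grip_force: 20.0
```

```bash
python3 -c "
from h import *
to((90,0,160))
a=snap('scene','s5.png')['pixels'][120:290,220:380,::-1]
cv2.imwrite('pics/m5.png',cv2.resize(a,None,fx=3.5,fy=3.5,interpolation=2))"
```

```text
spin -0.0 t 13.925 open 0.01146563742370252 q [-0.12  0.68  1.19 -0.    1.27  0.18]
(90, 0, 160) [-0.   -0.02 -0.  ]
```

View pics/m5.png

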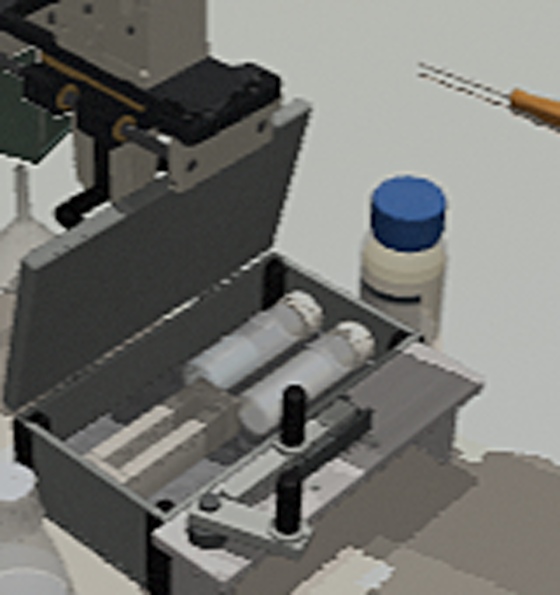

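The lid stands nearly upright, with its top edge running from (25,255) to (310,100). I'll release it slightly and retreat straight up.

Request:
step_arm(motion=[[[0,0,0],0],[[0,0,0],0],[[0,0,0],0]], hand=198)

```text
time: 14.35
tool_pos: [0.6699, -0.0009, 0.1582]
tool_rot: [-3.141, 0.0, 1.274]
contact_force: [-0.7, -0.0, 0.3]
opening: 0.0206
grip_force: 0.0
```

Request:
step_arm(motion=[[[0,0,-0.15],0],[[0,0,-0.3],0],[[0,0,-0.5],0],[[0,0,-0.8],0],[[0,0,-1.1],0],[[0,0,-1.4],0],[[0,0,-1.7],0],[[0,0,-1.7],0],[[0,0,-1.7],0]])

```text
time: 15.48
tool_pos: [0.6699, -0.0008, 0.2602]
tool_rot: [-3.141, 0.0, 1.274]
contact_force: [-0.5, 0.1, -0.5]
opening: 0.0201
grip_force: 0.0
```

```bash
python3 -c "
from h import *
print(robot.observe()['contact_force'])
a=snap('scene','s6.png')['pixels'][120:290,190:380,::-1]
cv2.imwrite('pics/m6.png',cv2.resize(a,None,fx=3.5,fy=3.5,interpolation=2))"
```

```text
[-0.46540738  0.11832032 -0.45184979]
```

View pics/m6.png

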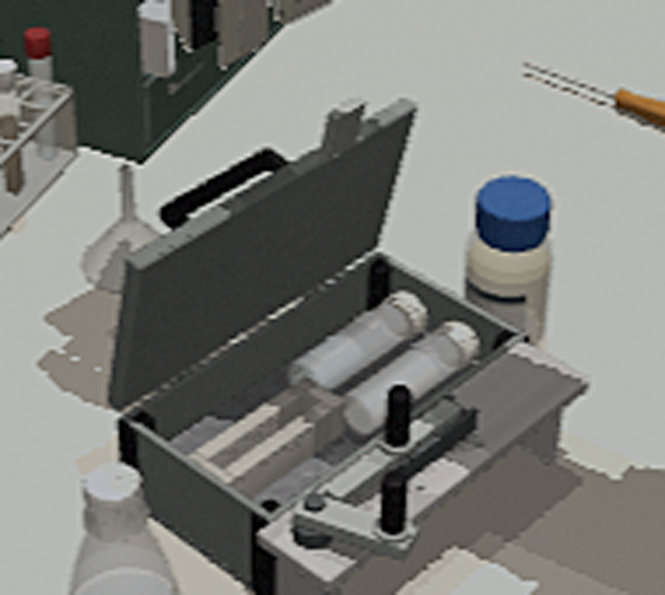

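The lid stays open, with its top edge running from (135,255) to (410,105). The keeper is aside, the bolt is back, the flask and bottle are standing, and the gripper is clear.

```bash
python3 -c "
from cell import robot
print(robot.hand_in())"
```

```text
the job is handed in; nothing more can be done
None
```

The case is open and the job is handed in: the keeper is aside, the bolt is fully back, the lid is nearly upright on its own, and the flask and bottle appear undisturbed in the last image (no verdict was returned).

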